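Set the trimmer's stop for the next notebook cover

TASK

The notebook cover lying on the white bed of the board trimmer is the next one to be cut: set the trimmer's stop for it. Lift the stop's cam lever to free it, slide the stop along the fence until its pointer is at the marker clip of the same colour as that cover (within the clip's width), and press the lever fully down again to lock it there. Leave the covers and everything else on the bench where they are.

Things in the scene. Friction and masses are not known exactly. Their poses are not given: they have to be found in the camera images.
- trimmer: Board trimmer with a white bed 340 x 560 mm (x, y), 24 mm above the bench. Origin: bed centre, at bench height; x points away from the robot, y along the fence (up to 9 degrees askew). Aluminium fence: x 100 to 140 mm, y -185 to 255, top 54 mm above the bench, white scale on its far half. A cutting rail with grey cutter head, up to 110 mm high, runs along x at y = -235.
- bed_place (a point): Middle of the free bed in front of the fence, on the bed's top. The cover whose centre is within 120 mm of this point is the one on the bed; the two others lie on a plywood board to the left, more than 300 mm away.
- stop (a joint): Slide of the stop along the trimmer's y axis, m: 0 with the stop at the trimmer's y = 0, growing towards +y (the robot's left), ends at -0.155 and 0.155. Free, it slides at 2 to 5 N; locked, it holds against about 20 N.
- stop_pointer (a point): Tip of the black pointer (4 mm wide) at the far side of the stop, over the scale, 57 mm above the bench. The stop is a dark steel saddle on the fence, 46 mm wide (y), 38 mm deep (x), from 27 to 82 mm above the bench; pointer, lever and saddle have the same middle in y.
- lever (a joint): Angle of the cam lever, rad: 0 = fully down, level, pointing to the robot (trimmer's -x), locked; grows as its end is lifted, to 1.35. Hinge along the trimmer's y. The cam grips the fence below about 0.55 rad and is free above. Lifting or pressing down takes up to about 10 N at the grip; the lever stays at any angle where it is left.
- lever_pivot (a point): The lever's hinge axis, in the middle of the stop, 67 mm above the bench.
- lever_grip (a point): Grip point in the lever's black handle, 70 mm from the hinge. The handle is 14 mm wide (y) and 13 mm thick and reaches from 43 to 95 mm from the hinge; with the lever down its underside is 37 mm above the bed (31 mm above a cover).
- clip_red: Red marker clip, 12 mm wide (y), 24 mm deep, on the far upper edge of the fence, fixed, top 66 mm above the bench. Origin: in the middle of its width, 38 mm above the bench; axes parallel to the trimmer's. The pointer is at the clip when its y in this frame is within 6 mm of 0. The order of the three clips along the fence changes.
- clip_blue: Blue marker clip, 12 mm wide (y), 24 mm deep, on the far upper edge of the fence, fixed, top 66 mm above the bench. Origin: in the middle of its width, 38 mm above the bench; axes parallel to the trimmer's. The pointer is at the clip when its y in this frame is within 6 mm of 0. The order of the three clips along the fence changes.
- clip_green: Green marker clip, 12 mm wide (y), 24 mm deep, on the far upper edge of the fence, fixed, top 66 mm above the bench. Origin: in the middle of its width, 38 mm above the bench; axes parallel to the trimmer's. The pointer is at the clip when its y in this frame is within 6 mm of 0. The order of the three clips along the fence changes.
- cover_red: Red notebook cover of thin board, 100 x 140 x 6 mm, lying flat, loose. Origin: centre of its underside.
- cover_blue: Blue notebook cover of thin board, 100 x 140 x 6 mm, lying flat, loose. Origin: centre of its underside.
- cover_green: Green notebook cover of thin board, 100 x 140 x 6 mm, lying flat, loose. Origin: centre of its underside.
- offcut: Wooden strip 180 x 20 x 4 mm lying on the left end of the bed. Origin: centre of its underside. A bystander.
- glue: White glue bottle, 48 mm across and 130 mm tall, on the bench. Origin: centre of its underside. A bystander.
- notebook: Finished ring notebook 105 x 150 x 26 mm. Origin: centre of its underside. A bystander.
- toy_clock: Pink toy clock 49 x 89 x 127 mm. Origin: centre of its underside. A bystander.
- screwdriver: Screwdriver 170 mm long lying on the bench. A bystander.
- tape: Yellow ring of tape, 84 mm across, 20 mm high. Origin: centre of its underside. A bystander.
There are look-alikes about, which are no part of the job. There is more than one size of the cover_blue; the job needs the larger.

How it is judged:
By the outcome, as a careful person would: the job done as asked, in the order asked, and still so for the second after the job is handed in, with the robot touching nothing.
It also fails if it takes over 42 s, if anything falls off the work surface, if the arm or the gripper's body presses on something with over 40 N, if the wrist force passes 120 N, or if a joint passes its speed limit or range.

ROBOT

A 7-joint arm with a two-finger parallel gripper is mounted at the origin on the work surface. World frame = base frame: x ahead of the robot, y to its left, z up, the work surface at z = 0. Lengths are in m, angles in rad, forces in N, time in s.
With the tool pointing down it reaches from about 0.425 to 0.925 m from the base axis. Payload 6.8 kg.
Tool frame: the origin (TCP) lies on the centre line of the jaws, within the pads' length; the fingertips stand 14 mm ahead of it and the grasp point (between the pads) lies 5 mm behind it (r.tips_ahead is the distance from the TCP to the fingertips, in m); z points along the fingers, y is the line along which they close (so a half turn about z gives the same grasp; the last joint's range is limited). The gripper opens to 85 mm and grips with 20 to 120 N. Pads are 22 mm wide; open, the fingers measure 114 mm over their backs; the gripper's body (76 mm by 85 mm) begins 54 mm behind the grasp point. The pads swing forward as they close: fully open they stand 13 mm farther back than shut.
Start: joints at [1.153, 0.477, 0.022, 1.555, -0.011, 1.109, -0.083], TCP at [0.206, -0.643, 0.245] pointing down, gripper open.
Joint ranges: [-2.96, 2.96], [-0.34, 2.1], [-1.41, 1.46], [0.24, 2.44], [-1.37, 4.51], [0.17, 1.92], [-2.96, 2.96]. Speed limits (rad/s): [2.39, 2.39, 3.14, 3.14, 3.14, 3.14, 3.14].

INTERFACE

Orientations are given as a rotation vector (axis times angle).
In Python, from bench import r, eyes gives the robot as it stands.
- The arm moves only by the tool step_arm, never from a script. Its argument "rows" is a list of rows, each a list of 6 numbers: the shift along the world's x, y, z in units of 60 cm (1.0 is 60 cm), then the turn, a rotation vector about the world's x, y, z in units of pi rad (1.0 is pi rad). In form: [[x, y, z, rx, ry, rz], ...]. A call has 1 to 5 rows; each row is the pose to reach, as a shift and turn from the pose commanded when the call began, turning the shorter way round; what a row does not reach only later rows make up. A row lasts 1/12 s, in which the tool goes at most 41.7 mm and 7.16 degrees, less where a joint would pass 70% of its speed; a pose out of reach is approached as far as the arm can. A call with a number of a shift or a turn outside -1 to 1 is refused whole. A call with a gripper value outside its range is refused whole. "jaw" is the closure, from 0 (fully open) to 1 (shut), set as the call begins (left out, the last holds). The fingers move at their own pace and stop on an object; "squeeze" is the grip in N (left out, the last holds). Time passes only in rows, so rows that repeat a pose let the fingers close. It gives the time, the measured TCP pose, the force, the opening and the grip force at its end, in the units of the state.
- r.get_obs(): the state, without advancing time (a new reading comes with each control period).
- eyes.grab_frame(name): name is "scene" or "top" or "wrist"; returns the picture (420x560x3 uint8, red, green, blue); there is no depth.
- eyes.camera_info(name): a dict with "mtx" (3x3 intrinsics, pixels), "k1" (the pictures are not rectified: a ray, as slopes to the right and down, at radius r is drawn at 1 + k1 r^2 times it, then the intrinsics apply), "extrinsics" (4x4, takes a point from camera to world coordinates); the wrist camera has in their place "tool_from_camera" (4x4, takes a point from camera to tool coordinates, whose origin is the TCP and whose axes are the flange's). Camera axes: x right, y down, z forward; pixel columns grow to the right and rows downward; lengths in m; the calibration is good to about 2 mm. A picture is of the moment at which its call begins: read the wrist's pose just before it. camera_info takes no time and is no camera call.
- r.hand_in(): hands the job in; it is judged then, once.
The state is a dict: "clock": time; "joints": joint angles; "qvel": joint speeds; "tau": joint torques, N m; "tcp_pos": TCP position; "orientation": TCP orientation; "contact_force": force on the tool from outside, world axes, zero at the start; "moment": the same for the moment, N m; "grip_width": finger opening in m; "gripper_force": force on a finger pad.
Only numpy, scipy, OpenCV 4.12 (cv2) and the standard library are available. Lean on these libraries where they do the work, as an engineer would, in place of code of your own. Each camera call takes 0.05 s, during which the arm holds its last target. There are 200 camera calls.

## Working session

There is one attempt and no reset: what is moved stays moved. The work goes in short steps, Python scripts to look and compute and a tool call to move; the robot and the scene stay as the last step left them, time stands still between calls to the robot, and variables do not carry over. Pictures are saved under pics/ and viewed, at most 10 in all, crops included, and the job is handed in when it is done.

Besides the shell and the picture viewer there is one more tool, called after "Emit:" by a JSON object that holds its "method" and its "body", one argument or row to a line. step_arm: Moves the arm, as the interface text tells. Shifts and turns lie within -1 to 1; 1 stands for 60 cm of shift or pi rad of turn. Its arguments: {"type":"object","properties":{"rows":{"type":"array"},"jaw":{"type":"number"},"squeeze":{"type":"number"}},"required":["rows"]}

```bash
ls; mkdir -p pics
python3 - <<'E'
from bench import r, eyes
import cv2,numpy as np
for n in("scene","top"):
    i=eyes.camera_info(n);print(n,np.round(i["mtx"],1).tolist(),i["k1"],np.round(i["extrinsics"],4).tolist())
    im=eyes.grab_frame(n);np.save(f"pics/{n}.npy",im);cv2.imwrite(f"pics/{n}0.png",im[...,::-1])
print(eyes.camera_info("wrist"));print(r.get_obs())
E
```

```text
pics
scene [[384.6, 0.0, 279.8], [0.0, 384.6, 210.2], [0.0, 0.0, 1.0]] -0.09431454519551281 [[0.711, 0.5154, -0.4784, 0.9269], [0.703, -0.5075, 0.4982, -0.4794], [0.014, -0.6905, -0.7232, 0.8271], [0.0, 0.0, 0.0, 1.0]]
top [[428.2, 0.0, 283.6], [0.0, 428.2, 207.8], [0.0, 0.0, 1.0]] -0.08398092487001133 [[-0.0885, -0.9712, 0.2212, 0.1109], [-0.9961, 0.0877, -0.0134, 0.0415], [-0.0064, -0.2215, -0.9751, 1.514], [0.0, 0.0, 0.0, 1.0]]
{'mtx': array([[322.75276672,   0.        , 279.69328005],
       [  0.        , 322.75276672, 209.72563031],
       [  0.        ,   0.        ,   1.        ]]), 'k1': -0.010850471524598095, 'tool_from_camera': array([[ 4.01829093e-04, -9.52324236e-01, -3.05087507e-01,
         7.90123679e-02],
       [ 9.99999895e-01,  4.49478510e-04, -8.59433043e-05,
         2.15334794e-04],
       [ 2.18976170e-04, -3.05087441e-01,  9.52324317e-01,
        -1.29019528e-01],
       [ 0.00000000e+00,  0.00000000e+00,  0.00000000e+00,
         1.00000000e+00]])}
{'clock': 0.1, 'joints': array([ 1.15290964,  0.47776389,  0.02232614,  1.55632843, -0.01148704,
        1.1093074 , -0.08309799]), 'qvel': array([-0.00222777, -0.00104596,  0.00116768, -0.00220551, -0.00132089,
       -0.00109828,  0.00054841]), 'tau': array([ 3.72503433e-03, -5.97766936e+01,  1.61302909e+00, -2.81957263e+01,
        1.26980254e-02,  5.01889939e-03,  1.22367140e-05]), 'tcp_pos': array([ 0.20562172, -0.64238966,  0.24440165]), 'orientation': array([-3.10235616e+00, -4.84482439e-01,  6.03219991e-04]), 'contact_force': array([ 0.68552779,  0.25463144, -0.70468066]), 'moment': array([ 0.06863086,  0.00510675, -0.00430767]), 'gripper_force': 0.0, 'grip_width': 0.08528867744120704}
```

View pics/top0.png

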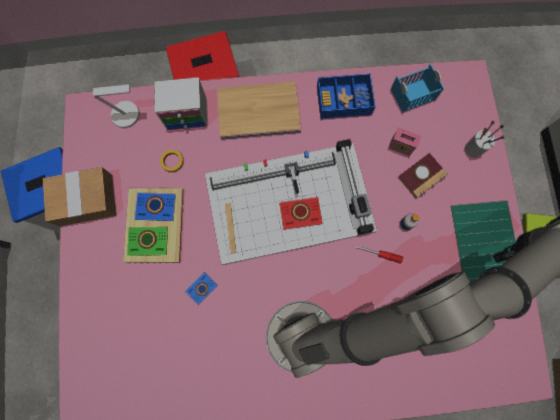

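View pics/scene0.png

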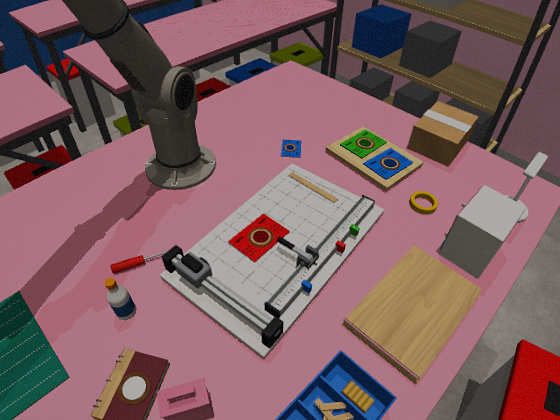

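The top view shows a red cover on the bed at (301,212). The blue and green covers are on the plywood at about (155,207) and (147,240), and a small blue look-alike is at (202,288). The clips are green (246,167), red (265,163) and blue (307,155), and the stop is at (292,170) with its lever towards the robot. Other red things are the floor lid (203,60), the screwdriver (390,256) and the cover itself. My target is the red clip at (265,163), which is (340,246) in the scene view.

```bash
cat > h.py <<'E'
import numpy as np,cv2
from bench import r,eyes
from scipy.spatial.transform import Rotation as R
def ray(n,p,T=None):
    i=eyes.camera_info(n);T=i["extrinsics"] if T is None else T
    d=cv2.undistortPoints(np.array([[p]],float),i["mtx"],np.array([i["k1"],0,0,0.]))[0,0]
    return T[:3,3],T[:3,:3]@np.r_[d,1]
def onz(n,p,z,T=None):
    o,d=ray(n,p,T);return o+d*(z-o[2])/d[2]
def tri(a,b):
    (o,d),(q,e)=a,b;s=np.linalg.lstsq(np.c_[d,-e],q-o,rcond=None)[0]
    A,B=o+d*s[0],q+e*s[1];return (A+B)/2,np.linalg.norm(A-B)
def wristT():
    o=r.get_obs();T=np.eye(4);T[:3,:3]=R.from_rotvec(o["orientation"]).as_matrix();T[:3,3]=o["tcp_pos"]
    return T@eyes.camera_info("wrist")["tool_from_camera"]
def mask(im,c):
    h,s,v=cv2.split(cv2.cvtColor(np.ascontiguousarray(im),cv2.COLOR_RGB2HSV))
    g=(s>150)&(v>60)
    return (g&{"red":(h<8)|(h>172),"green":(h>45)&(h<75),"blue":(h>100)&(h<125)}[c]).astype(np.uint8)
def blobs(im,c,amin=4):
    n,_,st,ce=cv2.connectedComponentsWithStats(mask(im,c));return [(ce[i].round(1),st[i,4]) for i in range(1,n) if st[i,4]>=amin]
E
python3 - <<'E'
from h import *
t=np.load("pics/top.npy");s=np.load("pics/scene.npy")
W={"top":{"red":(265,163),"green":(246,167),"blue":(307,155)},"scene":{"red":(340,246),"green":(353,229),"blue":(307,286)}}
P={}
for c in("green","red","blue"):
    q=[min(blobs(im,c),key=lambda b:np.hypot(*(b[0]-W[n][c]))) for n,im in(("top",t),("scene",s))]
    P[c],e=tri(ray("top",q[0][0]),ray("scene",q[1][0]));print(c,q,P[c].round(4),round(e,4),onz("top",q[0][0],.06).round(4),onz("scene",q[1][0],.06).round(4))
d=P["green"]-P["blue"];print("yaw deg",np.degrees(np.arctan2(-d[0],d[1])))
b=max([b for b in blobs(t,"red") if 270<b[0][0]<330 and 190<b[0][1]<235],key=lambda b:b[1]);print("cover",b,onz("top",b[0],.03))
a=cv2.resize(t[130:250,200:380],None,fx=4.4,fy=4.4,interpolation=cv2.INTER_CUBIC)
cv2.imwrite("pics/top_c.png",cv2.resize(t[140:215,230:330],None,fx=8,fy=8,interpolation=cv2.INTER_CUBIC)[...,::-1])
cv2.imwrite("pics/sc_c.png",cv2.resize(s[210:310,260:380],None,fx=6,fy=6,interpolation=cv2.INTER_CUBIC)[...,::-1])
E
```

```text
green [(array([160.1, 236.4]), np.int32(69)), (array([354.4, 226.9]), np.int32(30))] [ 0.4328  0.5518 -0.3877] 0.0803 [0.378  0.4563 0.06  ] [0.6025 0.1471 0.06  ]
red [(array([264.7, 162.3]), np.int32(11)), (array([340.1, 246.1]), np.int32(78))] [0.6143 0.0735 0.0542] 0.0016 [0.6129 0.074  0.06  ] [0.6162 0.0686 0.06  ]
blue [(array([306., 154.]), np.int32(13)), (array([306.4, 285.8]), np.int32(81))] [ 0.6325 -0.0768  0.0543] 0.0006 [ 0.6307 -0.0761  0.06  ] [ 0.6345 -0.0801  0.06  ]
yaw deg 17.623700589670516
cover (array([300.5, 213.6]), np.int32(730)) [ 0.42112686 -0.03672501  0.03      ]
```

View pics/top_c.png

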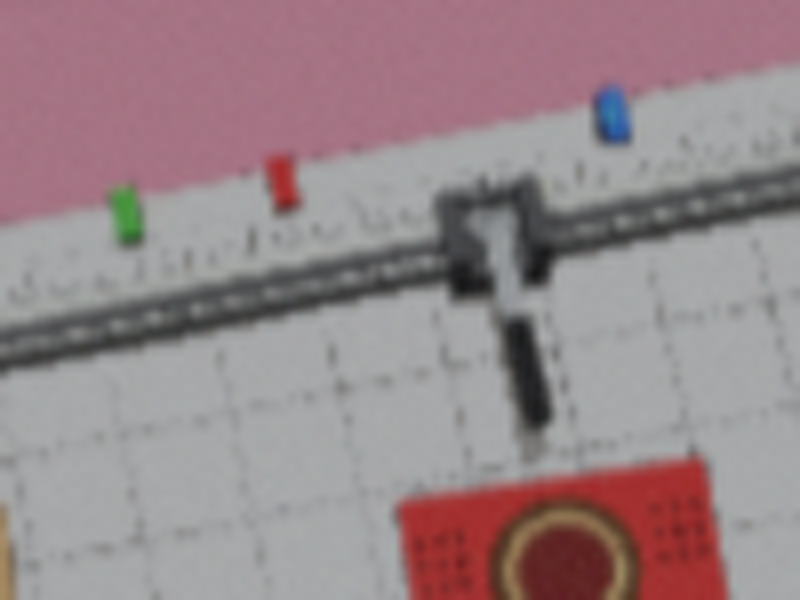

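View pics/sc_c.png

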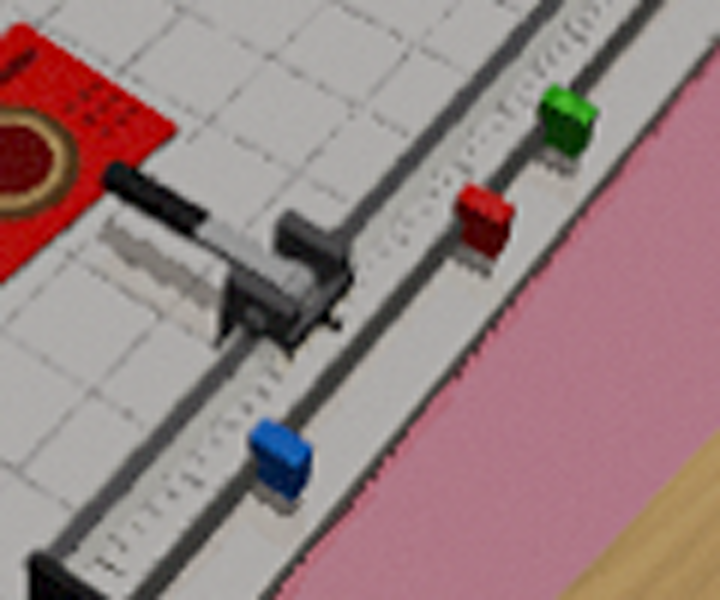

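The close crops confirm it: the red clip is at top crop (283,183), between green and blue and nearer green. The stop is at (495,240), with its lever handle at (528,372) pointing to the robot and looking level. The pointer tip is at scene crop (337,323). Next I'll compute the grip point and target.

Run:
```python
from h import *
t=np.load("pics/top.npy");s=np.load("pics/scene.npy")
tp=lambda x,y:(230+(x+.5)/8-.5,140+(y+.5)/8-.5); sp=lambda x,y:(260+(x+.5)/6-.5,210+(y+.5)/6-.5)
P={}
for c,w,v in(("green",(246,167),(353,229)),("red",(265,163),(340,246)),("blue",(307,155),(307,286))):
    m=[]
    for im,(x,y) in((t,w),(s,v)):
        k=np.zeros(im.shape[:2],np.uint8);k[y-9:y+9,x-9:x+9]=1
        hsv=cv2.cvtColor(np.ascontiguousarray(im),cv2.COLOR_RGB2HSV);f={"green":(50,70),"blue":(98,125)}.get(c)
        g=(hsv[...,1]>110)&((hsv[...,0]<8)|(hsv[...,0]>174) if f is None else (hsv[...,0]>f[0])&(hsv[...,0]<f[1]))&(k>0)
        if c=="red": g&=hsv[...,1]>150
        q=np.argwhere(g).mean(0)[::-1];m.append(q)
    P[c],e=tri(ray("top",m[0]),ray("scene",m[1]));print(c,np.round(m,1).tolist(),P[c].round(4),round(e,4))
d=P["green"]-P["blue"];a=np.arctan2(-d[0],d[1]);print("yaw",a,np.degrees(a))
u=np.array([-np.sin(a),np.cos(a)]);x=np.array([np.cos(a),np.sin(a)])
for n,p in(("handle top far end",onz("top",tp(513,318),.072)),("handle top near end",onz("top",tp(538,425),.072)),("pointer sc",onz("scene",sp(337,323),.057)),("sc handle near end",onz("scene",sp(112,173),.07)),("sc handle far",onz("scene",sp(200,217),.07))):
    print(n,p.round(4),"along y",(u@p[:2]).round(4),"along x",(x@p[:2]).round(4))
print("red along",u@P["red"][:2],x@P["red"][:2]);print(r.tips_ahead)
```

```text
green [[245.4, 166.2], [353.9, 229.4]] [0.6056 0.1434 0.0555] 0.0017
red [[264.7, 162.3], [340.3, 246.2]] [0.6146 0.0736 0.054 ] 0.0012
blue [[306.2, 154.3], [306.4, 286.0]] [ 0.6322 -0.0772  0.0532] 0.0008
yaw 0.11991272292057385 6.8704929332705325
handle top far end [ 0.5369 -0.0227  0.072 ] along y -0.0867 along x 0.5303
handle top near end [ 0.4876 -0.029   0.072 ] along y -0.0871 along x 0.4806
pointer sc [ 0.6065 -0.0144  0.057 ] along y -0.0869 along x 0.6004
sc handle near end [ 0.4932 -0.0312  0.07  ] along y -0.09 along x 0.4859
sc handle far [ 0.5358 -0.0219  0.07  ] along y -0.0859 along x 0.5293
red along -0.0004828888313621031 0.6189581686803686
0.014
```

Emit:
{"method": "step_arm", "body": {
  "rows": [
    [0.15,0.31,0,0,0,-0.06],
    [0.15,0.31,0,0,0,-0.06],
    [0.15,0.31,0,0,0,-0.06],
    [0.15,0.31,0,0,0,-0.06],
    [0.15,0.31,0,0,0,-0.06]
  ]
}}

```text
clock: 0.52
tcp_pos: [0.2963, -0.4545, 0.2449]
orientation: [-3.135, -0.191, 0.001]
contact_force: [1.3, 0.3, 0.2]
grip_width: 0.0857
gripper_force: 0.0
```

Emit:
{"method": "step_arm", "body": {
  "rows": [
    [0.15,0.31,0,0,0,0],
    [0.15,0.31,0,0,0,0],
    [0.15,0.31,0,0,0,0],
    [0.15,0.31,0,0,0,0],
    [0.15,0.31,0,0,0,0]
  ]
}}

```text
clock: 0.93
tcp_pos: [0.3861, -0.2686, 0.2452]
orientation: [-3.136, -0.191, 0.0]
contact_force: [0.9, -0.5, -0.7]
grip_width: 0.0853
gripper_force: 0.0
```

Emit:
{"method": "step_arm", "body": {
  "rows": [
    [0.212,0.404,0,0,0,0],
    [0.212,0.404,0,0,0,0],
    [0.212,0.404,0,0,0,0],
    [0.212,0.404,0,0,0,0],
    [0.212,0.404,0,0,0,0]
  ]
}}

```text
clock: 1.35
tcp_pos: [0.4829, -0.0845, 0.2453]
orientation: [3.136, 0.19, -0.0]
contact_force: [-0.1, 0.7, 0.4]
grip_width: 0.0854
gripper_force: 0.0
```

Emit:
{"method": "step_arm", "body": {
  "rows": [
    [0.05,0.1,-0.05,0,0,0],
    [0.05,0.1,-0.05,0,0,0],
    [0.05,0.1,-0.05,0,0,0]
  ]
}}

```text
clock: 1.6
tcp_pos: [0.5132, -0.0194, 0.2132]
orientation: [-3.131, -0.204, 0.003]
contact_force: [-0.7, -0.2, 0.4]
grip_width: 0.085
gripper_force: 0.0
```

Run:
```python
from h import *
o=r.get_obs();print(o["tcp_pos"],o["orientation"],o["joints"].round(2));np.save("pics/T1.npy",wristT())
im=eyes.grab_frame("wrist");np.save("pics/w1.npy",im);cv2.imwrite("pics/w1.png",im[...,::-1])
```

```text
[ 0.51320988 -0.0193902   0.21316054] [-3.13123343e+00 -2.04339593e-01  2.90830257e-03] [ 0.22  0.27 -0.35  1.95  0.11  0.94 -1.63]
```

View pics/w1.png

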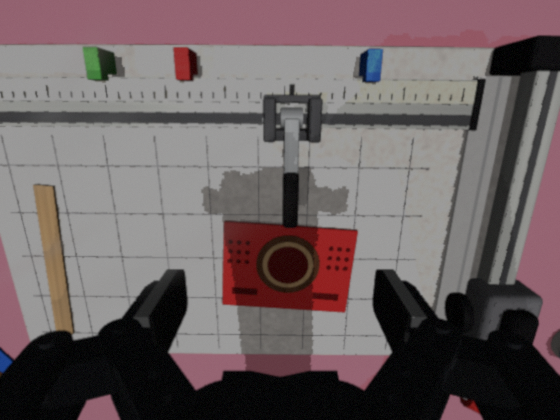

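The wrist view shows the handle centred at about (291,200), the pointer tip at (292,88) and the red clip at (184,63). Now I'll refine the positions.

Run:
```python
from h import *
T=np.load("pics/T1.npy");im=np.load("pics/w1.npy");a=.12
u=np.array([-np.sin(a),np.cos(a)]);x=np.array([np.cos(a),np.sin(a)])
def sh(n,p,z):
    q=onz("wrist",p,z,T);print(n,np.round(p,1),q.round(4),"x",(x@q[:2]).round(4),"y",(u@q[:2]).round(4))
C={}
for c in("green","red","blue"):
    b=[b for b in blobs(im,c,30) if b[0][1]<95];print(c,b)
    if b: sh(c,b[0][0],.060);C[c]=onz("wrist",b[0][0],.06,T)
d=C["green"]-C["blue"];print("yaw",np.arctan2(-d[0],d[1]))
m=mask(im,"red")[45:85,165:205];ys,xs=np.nonzero(m);print("red cols",xs.min()+165,xs.max()+165,"rows",ys.min()+45,ys.max()+45)
dk=(im.max(2)<45)
for row in(86,88,90,180,200,215):
    k=np.nonzero(dk[row,270:315])[0]+270;print(row,k.min() if len(k) else 0,k.max() if len(k) else 0)
for row,z in((88,.057),(180,.073),(200,.073),(215,.073)):
    k=np.nonzero(dk[row,270:315])[0]+270
    if len(k):sh(row,(k.mean(),row),z)
for p in((184,63),):sh("clip",p,.066)
k=np.nonzero(dk[150:240,291])[0]+150;print("handle rows",k.min(),k.max());sh("h far",(291,k.min()),.073);sh("h near",(291,225),.073)
print("tcp",x@T[:2,3],)
```

```text
green []
red [(array([182.4,  63.5]), np.int32(461))]
red [182.4  63.5] [0.6138 0.0733 0.06  ] x 0.6182 y -0.0007
blue [(array([372.9,  65.4]), np.int32(424))]
blue [372.9  65.4] [ 0.6323 -0.0787  0.06  ] x 0.6183 y -0.1539Traceback (most recent call last):
  File "<stdin>", line 10, in <module>
KeyError: 'green'
```

Run:
```python
from h import *
T=np.load("pics/T1.npy");im=np.load("pics/w1.npy");a=.12
u=np.array([-np.sin(a),np.cos(a)]);x=np.array([np.cos(a),np.sin(a)])
def sh(n,p,z):
    q=onz("wrist",p,z,T);print(n,np.round(p,1),q.round(4),"x",(x@q[:2]).round(4),"y",(u@q[:2]).round(4))
dk=(im.max(2)<60)
for row,z in((86,.057),(88,.057),(90,.057),(180,.073),(200,.073),(215,.073)):
    k=np.nonzero(dk[row,270:315])[0]+270
    if len(k):print(k.min(),k.max());sh(row,(k.mean(),row),z)
sh("h far",(291,173),.073);sh("h near",(291,226),.073)
m=mask(im,"red")[45:85,160:205];ys,xs=np.nonzero(m);print("red cols",xs.min()+160,xs.max()+160,"rows",ys.min()+45,ys.max()+45)
for c in(xs.min()+160,xs.max()+160):sh("clip edge",(c,70),.066)
```

```text
291 293
86 [292.  86.] [ 0.6086 -0.0165  0.057 ] x 0.6022 y -0.0893
291 293
88 [292.  88.] [ 0.607  -0.0168  0.057 ] x 0.6007 y -0.0893
290 293
90 [291.5  90. ] [ 0.6054 -0.0166  0.057 ] x 0.5991 y -0.0889
283 298
180 [290.5 180. ] [ 0.5333 -0.0255  0.073 ] x 0.5264 y -0.0892
283 298
200 [290.5 200. ] [ 0.5158 -0.028   0.073 ] x 0.5087 y -0.0895
282 297
215 [289.5 215. ] [ 0.5021 -0.0291  0.073 ] x 0.495 y -0.0889
h far [291 173] [ 0.5393 -0.0251  0.073 ] x 0.5325 y -0.0895
h near [291 226] [ 0.492  -0.0318  0.073 ] x 0.4847 y -0.0905
red cols 174 190 rows 48 79
clip edge [174  70] [0.6078 0.078  0.066 ] x 0.6127 y 0.0047
clip edge [190  70] [0.6094 0.0654 0.066 ] x 0.6128 y -0.008
```

Emit:
{"method": "step_arm", "body": {
  "rows": [
    [0.003,-0.014,-0.1,0,0,0],
    [0.003,-0.014,-0.15,0,0,0],
    [0.003,-0.014,-0.15,0,0,0],
    [0.003,-0.014,-0.15,0,0,0]
  ],
  "jaw": 0.3
}}

```text
clock: 1.98
tcp_pos: [0.5118, -0.0362, 0.1232]
orientation: [3.136, 0.188, -0.01]
contact_force: [-0.4, 0.2, -0.1]
grip_width: 0.0596
gripper_force: 0.0
```

Emit:
{"method": "step_arm", "body": {
  "rows": [
    [0.0055,0.014,-0.05,0,0,0],
    [0.0055,0.014,-0.102,0,0,0],
    [0.0055,0.014,-0.102,0,0,0],
    [0.0055,0.014,-0.102,0,0,0]
  ]
}}

```text
clock: 2.32
tcp_pos: [0.5178, -0.0268, 0.0652]
orientation: [3.136, 0.19, -0.001]
contact_force: [-0.4, -0.9, 0.8]
grip_width: 0.0593
gripper_force: 0.0
```

Now closing the jaws on the handle.

Emit:
{"method": "step_arm", "body": {
  "rows": [
    [-0.003,0,-0.004,0,0,0],
    [-0.003,0,-0.004,0,0,0],
    [-0.003,0,-0.004,0,0,0],
    [-0.003,0,-0.004,0,0,0],
    [-0.003,0,-0.004,0,0,0]
  ],
  "jaw": 1,
  "squeeze": 50
}}

```text
clock: 2.73
tcp_pos: [0.5168, -0.0274, 0.0632]
orientation: [3.135, 0.189, 0.003]
contact_force: [-1.8, -3.3, 8.2]
grip_width: 0.0132
gripper_force: 50.4
```

Emit:
{"method": "step_arm", "body": {
  "rows": [
    [0,0,0,0,0,0],
    [0,0,0,0,0,0],
    [0,0,0,0,0,0]
  ]
}}

```text
clock: 2.98
tcp_pos: [0.5168, -0.0274, 0.0632]
orientation: [3.135, 0.189, 0.003]
contact_force: [-1.7, -3.0, 9.0]
grip_width: 0.0132
gripper_force: 50.4
```

Emit:
{"method": "step_arm", "body": {
  "rows": [
    [0,0,0.0125,-0.0042,0.0348,0],
    [0.0013,0.0002,0.0248,-0.0084,0.0695,0],
    [0.004,0.0005,0.037,-0.0126,0.1043,0],
    [0.004,0.0005,0.037,-0.0126,0.1043,0]
  ]
}}

```text
clock: 3.32
tcp_pos: [0.5188, -0.0265, 0.0848]
orientation: [3.071, 0.186, -0.524]
contact_force: [-5.4, -2.4, 10.3]
grip_width: 0.0132
gripper_force: 50.8
```

Emit:
{"method": "step_arm", "body": {
  "rows": [
    [0.004,0.0005,0.012,-0.0042,0.0348,0],
    [0.0091,0.0011,0.0232,-0.0084,0.0695,0],
    [0.0156,0.0019,0.0338,-0.0126,0.1043,0],
    [0.0232,0.0028,0.0437,-0.0168,0.139,0],
    [0.0293,0.0035,0.0505,-0.0198,0.1643,0]
  ]
}}

```text
clock: 3.73
tcp_pos: [0.5354, -0.0245, 0.1145]
orientation: [2.808, 0.17, -1.282]
contact_force: [-3.6, -1.2, 2.0]
grip_width: 0.0131
gripper_force: 49.6
```

Emit:
{"method": "step_arm", "body": {
  "rows": [
    [0,0,0,0,0,0],
    [0,0,0,0,0,0]
  ]
}}

```text
clock: 3.9
tcp_pos: [0.535, -0.0242, 0.1142]
orientation: [2.811, 0.171, -1.278]
contact_force: [-4.1, -1.3, 3.5]
grip_width: 0.0131
gripper_force: 49.7
```

Run:
```python
from h import *
o=r.get_obs();print(o["tcp_pos"],o["orientation"],o["joints"].round(2),o["contact_force"],o["moment"]);T=wristT();np.save("pics/T2.npy",T)
im=eyes.grab_frame("wrist");np.save("pics/w2.npy",im);s=eyes.grab_frame("scene");np.save("pics/s2.npy",s)
v=np.hstack([im,cv2.resize(s[190:310,230:390],(560,420),interpolation=cv2.INTER_CUBIC)]);cv2.imwrite("pics/v2.png",cv2.resize(v,(800,300))[...,::-1])
```

```text
[ 0.53497402 -0.02421248  0.11415906] [ 2.81055592  0.17059675 -1.27789816] [ 0.05  0.88 -0.23  1.42  0.14  1.72 -1.67] [-4.0939917  -1.32518865  3.54514934] [-0.17923333  0.4038127   0.01303244]
```

View pics/v2.png

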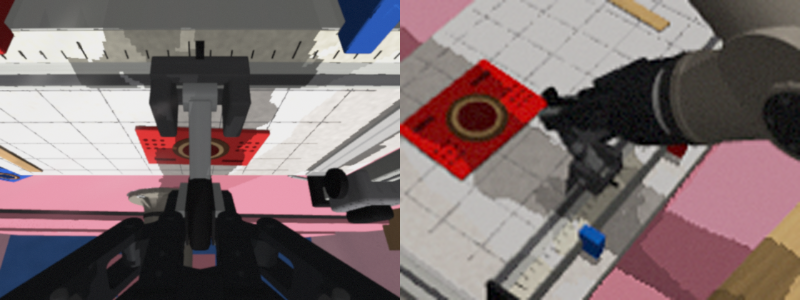

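The lever is up about 0.85 rad with the grip holding. The wrist view shows the pointer at (200,45), and the red clip is partly visible at the left edge. I'll slide towards +y now.

Emit:
{"method": "step_arm", "body": {
  "rows": [
    [-0.0032,0.0265,0,0,0,0],
    [-0.0064,0.053,0,0,0,0],
    [-0.0096,0.0795,0,0,0,0],
    [-0.0128,0.106,0,0,0,0],
    [-0.016,0.133,0,0,0,0]
  ]
}}

```text
clock: 4.42
tcp_pos: [0.5253, 0.0565, 0.1144]
orientation: [2.812, 0.17, -1.274]
contact_force: [-3.4, -3.9, 0.5]
grip_width: 0.0132
gripper_force: 49.4
```

Emit:
{"method": "step_arm", "body": {
  "rows": [
    [0,0,0,0,0,0],
    [0,0,0,0,0,0],
    [0,0,0,0,0,0]
  ]
}}

```text
clock: 4.67
tcp_pos: [0.5251, 0.0582, 0.1144]
orientation: [2.814, 0.175, -1.276]
contact_force: [-5.4, 1.1, 2.2]
grip_width: 0.0133
gripper_force: 49.4
```

Run:
```python
from h import *
o=r.get_obs();print(o["tcp_pos"],o["orientation"],o["joints"].round(2),o["contact_force"],o["moment"]);T=wristT();np.save("pics/T3.npy",T)
im=eyes.grab_frame("wrist");np.save("pics/w3.npy",im);cv2.imwrite("pics/w3.png",cv2.resize(im[0:150,180:380],(800,600),interpolation=cv2.INTER_CUBIC)[...,::-1])
```

```text
[0.52508232 0.05817897 0.11440088] [ 2.81360694  0.17487133 -1.27560054] [-0.03  0.88 -0.26  1.43  0.07  1.7  -1.76] [-5.35375191  1.13235565  2.20983284] [ 0.15859392  0.27351218 -0.35172495]
```

View pics/w3.png

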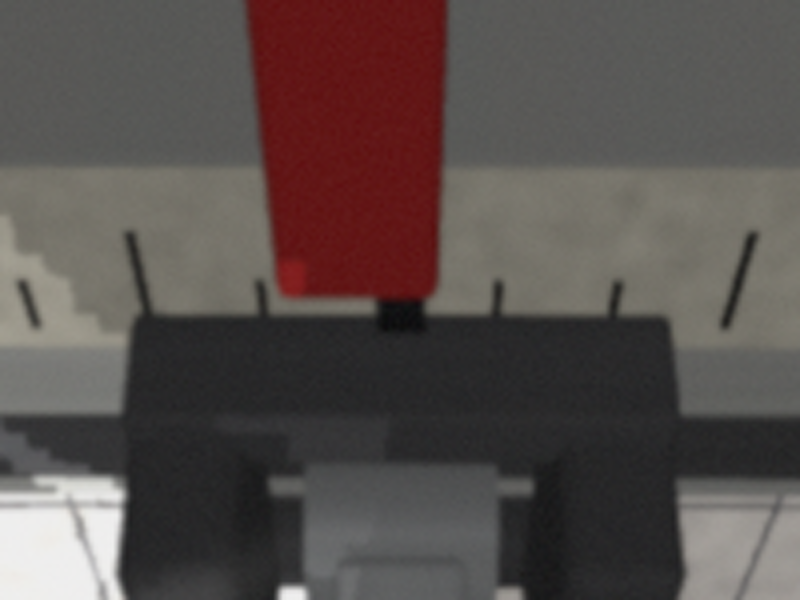

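The pointer is at crop (402,315) and the middle of the red clip's near edge is at (357,290). It needs about 3.3 mm more towards +y.

Emit:
{"method": "step_arm", "body": {
  "rows": [
    [-0.0003,0.003,0,0,0,0],
    [-0.0007,0.0057,0,0,0,0],
    [-0.0007,0.0057,0,0,0,0],
    [-0.0007,0.0057,0,0,0,0]
  ]
}}

```text
clock: 5.05
tcp_pos: [0.5249, 0.0601, 0.1144]
orientation: [2.812, 0.173, -1.275]
contact_force: [-5.2, -1.8, 2.6]
grip_width: 0.013
gripper_force: 49.4
```

```bash
cat > m.py <<'E'
from h import *
o=r.get_obs();print(o["tcp_pos"],o["orientation"],o["contact_force"])
im=eyes.grab_frame("wrist");hsv=cv2.cvtColor(np.ascontiguousarray(im),cv2.COLOR_RGB2HSV)
red=(hsv[...,1]>150)&((hsv[...,0]<8)|(hsv[...,0]>172));g=im.max(2)
for row in range(62,72,2):
    k=np.nonzero(red[row,200:360])[0]+200;print("red",row,(k.min(),k.max()) if len(k) else None)
for row in range(74,80):
    k=np.nonzero(g[row,240:320]<28)[0]+240;print("ptr",row,(k.min(),k.max(),len(k)) if len(k) else None)
E
python3 m.py
```

```text
[0.52485113 0.060104   0.11438346] [ 2.81247138  0.17250964 -1.27499146] [-5.21646196 -1.80894855  2.61656164]
red 62 (np.int64(256), np.int64(294))
red 64 (np.int64(256), np.int64(294))
red 66 (np.int64(256), np.int64(294))
red 68 (np.int64(256), np.int64(294))
red 70 (np.int64(256), np.int64(294))
ptr 74 None
ptr 75 None
ptr 76 (np.int64(276), np.int64(284), 9)
ptr 77 (np.int64(276), np.int64(284), 9)
ptr 78 (np.int64(275), np.int64(284), 10)
ptr 79 (np.int64(275), np.int64(285), 11)
```

Emit:
{"method": "step_arm", "body": {
  "rows": [
    [-0.0004,0.0035,0,0,0,0],
    [-0.0004,0.0035,0,0,0,0],
    [-0.0004,0.0035,0,0,0,0]
  ]
}}

```text
clock: 5.35
tcp_pos: [0.5246, 0.0621, 0.1144]
orientation: [2.812, 0.172, -1.275]
contact_force: [-4.6, -0.6, 1.2]
grip_width: 0.013
gripper_force: 49.4
```

```bash
python3 m.py
```

```text
[0.52459296 0.0620964  0.11441922] [ 2.81233086  0.17231002 -1.27500524] [-4.61675429 -0.61617467  1.22505248]
red 62 (np.int64(263), np.int64(301))
red 64 (np.int64(263), np.int64(301))
red 66 (np.int64(263), np.int64(301))
red 68 (np.int64(263), np.int64(301))
red 70 (np.int64(263), np.int64(301))
ptr 74 None
ptr 75 None
ptr 76 (np.int64(276), np.int64(285), 10)
ptr 77 (np.int64(276), np.int64(285), 10)
ptr 78 (np.int64(275), np.int64(285), 11)
ptr 79 (np.int64(275), np.int64(285), 11)
```

Emit:
{"method": "step_arm", "body": {
  "rows": [
    [-0.0061,-0.0007,-0.0068,0.003,-0.0253,0],
    [-0.0137,-0.0017,-0.0167,0.0073,-0.0601,0],
    [-0.0202,-0.0024,-0.0273,0.0114,-0.0948,0],
    [-0.0253,-0.003,-0.0385,0.0156,-0.1296,0],
    [-0.0293,-0.0035,-0.0505,0.0198,-0.1643,0]
  ]
}}

```text
clock: 5.82
tcp_pos: [0.5075, 0.0602, 0.0845]
orientation: [3.077, 0.188, -0.503]
contact_force: [-0.6, -1.6, 3.0]
grip_width: 0.013
gripper_force: 50.0
```

Emit:
{"method": "step_arm", "body": {
  "rows": [
    [-0.0026,-0.0003,-0.0122,0.0042,-0.0348,0],
    [-0.004,-0.0005,-0.0245,0.0084,-0.0695,0],
    [-0.004,-0.0005,-0.037,0.0126,-0.1043,0],
    [-0.004,-0.0005,-0.04,0.0126,-0.1043,0],
    [-0.004,-0.0005,-0.04,0.0126,-0.1043,0]
  ]
}}

```text
clock: 6.23
tcp_pos: [0.5054, 0.0599, 0.0623]
orientation: [-3.135, -0.191, -0.006]
contact_force: [-8.0, -2.4, 22.9]
grip_width: 0.0132
gripper_force: 53.1
```

The lever is pressed 1 mm below where I first gripped it, with about 23 N, so I'll release it and rise straight up.

Emit:
{"method": "step_arm", "body": {
  "rows": [
    [0,0,0.002,0,0,0],
    [0,0,0.002,0,0,0],
    [0,0,0.002,0,0,0],
    [0,0,0.002,0,0,0],
    [0,0,0.002,0,0,0]
  ],
  "jaw": 0.3
}}

```text
clock: 6.65
tcp_pos: [0.5058, 0.0593, 0.0609]
orientation: [-3.135, -0.191, -0.0]
contact_force: [0.3, 1.1, -0.6]
grip_width: 0.0599
gripper_force: 0.0
```

Emit:
{"method": "step_arm", "body": {
  "rows": [
    [0,0,0.06,0,0,0],
    [0,0,0.12,0,0,0],
    [0,0,0.18,0,0,0],
    [0,0,0.23,0,0,0],
    [0,0,0.23,0,0,0]
  ]
}}

```text
clock: 7.07
tcp_pos: [0.5093, 0.0599, 0.2049]
orientation: [-3.135, -0.19, -0.016]
contact_force: [0.3, 0.2, 0.4]
grip_width: 0.0594
gripper_force: 0.0
```

Run:
```python
from h import *
T=wristT();im=eyes.grab_frame("wrist");np.save("pics/w4.npy",im);np.save("pics/T4.npy",T);cv2.imwrite("pics/w4.png",im[...,::-1])
```

```text
(no output)
```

View pics/w4.png

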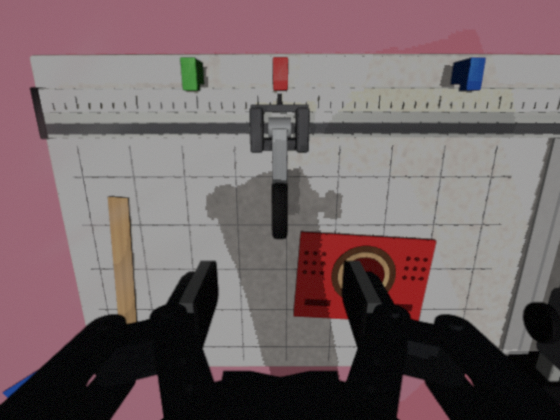

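The pointer at (280,97) lines up with the red clip at (280,73), the lever is down, and the cover hasn't moved. To be sure the lever is fully down, I'll press it once from above with the jaws shut.

Emit:
{"method": "step_arm", "body": {
  "rows": [
    [0,0,-0.06,0,0,0],
    [0,0,-0.12,0,0,0],
    [0,0,-0.17,0,0,0],
    [0,0,-0.18,0,0,0],
    [0,0,-0.18,0,0,0]
  ],
  "jaw": 1
}}

```text
clock: 7.53
tcp_pos: [0.5016, 0.0592, 0.0879]
orientation: [3.136, 0.192, -0.015]
contact_force: [-4.4, 1.3, -3.9]
grip_width: 0.0105
gripper_force: 48.8
```

Emit:
{"method": "step_arm", "body": {
  "rows": [
    [0,0,-0.003,0,0,0],
    [0,0,-0.006,0,0,0],
    [0,0,-0.009,0,0,0],
    [0,0,-0.009,0,0,0]
  ]
}}

```text
clock: 7.87
tcp_pos: [0.5014, 0.0592, 0.0858]
orientation: [3.135, 0.192, -0.014]
contact_force: [-14.1, 0.2, 19.9]
grip_width: 0.0102
gripper_force: 54.2
```

The jaws have pinched the handle's top edge at 10 mm, and the downward press was 20 N. I'll open before lifting so the lever isn't raised.

Emit:
{"method": "step_arm", "body": {
  "rows": [
    [0,0,0,0,0,0],
    [0,0,0,0,0,0],
    [0,0,0,0,0,0],
    [0,0,0,0,0,0],
    [0,0,0,0,0,0]
  ],
  "jaw": 0.3
}}

```text
clock: 8.28
tcp_pos: [0.5059, 0.0589, 0.0857]
orientation: [-3.136, -0.19, -0.0]
contact_force: [-0.2, 0.0, 0.2]
grip_width: 0.0601
gripper_force: 0.0
```

Emit:
{"method": "step_arm", "body": {
  "rows": [
    [0,0,0.04,0,0,0],
    [0,0,0.08,0,0,0],
    [0,0,0.08,0,0,0]
  ]
}}

```text
clock: 8.53
tcp_pos: [0.5082, 0.0595, 0.1373]
orientation: [-3.135, -0.19, -0.01]
contact_force: [0.7, 0.0, -1.2]
grip_width: 0.0597
gripper_force: 0.0
```

Emit:
{"method": "step_arm", "body": {
  "rows": [
    [0,0,0,0,0,0],
    [0,0,0,0,0,0],
    [0,0,0,0,0,0],
    [0,0,0,0,0,0]
  ],
  "jaw": 1
}}

```text
clock: 8.87
tcp_pos: [0.505, 0.0587, 0.1328]
orientation: [3.136, 0.19, -0.003]
contact_force: [-0.1, 0.2, 0.9]
grip_width: 0.0111
gripper_force: 0.0
```

Emit:
{"method": "step_arm", "body": {
  "rows": [
    [0,0,-0.03,0,0,0],
    [0,0,-0.055,0,0,0],
    [0,0,-0.065,0,0,0],
    [0,0,-0.07,0,0,0],
    [0,0,-0.07,0,0,0]
  ]
}}

```text
clock: 9.28
tcp_pos: [0.5051, 0.0589, 0.091]
orientation: [3.136, 0.191, -0.003]
contact_force: [-0.1, -0.2, 0.9]
grip_width: -0.0
gripper_force: 0.0
```

Emit:
{"method": "step_arm", "body": {
  "rows": [
    [0,0,-0.004,0,0,0],
    [0,0,-0.007,0,0,0],
    [0,0,-0.007,0,0,0]
  ]
}}

```text
clock: 9.53
tcp_pos: [0.5062, 0.0591, 0.0881]
orientation: [-3.136, -0.19, -0.002]
contact_force: [0.1, 0.2, 1.9]
grip_width: -0.0
gripper_force: 0.8
```

Emit:
{"method": "step_arm", "body": {
  "rows": [
    [0,0,-0.003,0,0,0],
    [0,0,-0.005,0,0,0],
    [0,0,-0.005,0,0,0]
  ]
}}

```text
clock: 9.78
tcp_pos: [0.5061, 0.0591, 0.0871]
orientation: [3.135, 0.19, 0.002]
contact_force: [-8.7, -2.1, 25.9]
grip_width: 0.0002
gripper_force: 13.4
```

It hit a firm stop at 26 N with the tip at z = 73 mm, which is the handle's height when level. Retreating now.

Emit:
{"method": "step_arm", "body": {
  "rows": [
    [0,0,0.06,0,0,0],
    [0,0,0.12,0,0,0],
    [0,0,0.18,0,0,0],
    [0,0,0.2,0,0,0],
    [0,0,0.2,0,0,0]
  ]
}}

```text
clock: 10.2
tcp_pos: [0.5081, 0.0594, 0.2087]
orientation: [-3.135, -0.19, -0.013]
contact_force: [0.4, -0.4, 0.4]
grip_width: -0.0002
gripper_force: 0.0
```

Emit:
{"method": "step_arm", "body": {
  "rows": [
    [0,0,0,0,0,0],
    [0,0,0,0,0,0],
    [0,0,0,0,0,0]
  ]
}}

```text
clock: 10.45
tcp_pos: [0.5047, 0.0587, 0.2032]
orientation: [3.136, 0.19, -0.004]
contact_force: [-0.2, -0.2, -0.6]
grip_width: -0.0002
gripper_force: 0.0
```

Run:
```python
from h import *
im=eyes.grab_frame("wrist");cv2.imwrite("pics/w5.png",im[...,::-1]);print(r.get_obs()["tcp_pos"])
```

```text
[0.50473746 0.05873346 0.20313301]
```

View pics/w5.png

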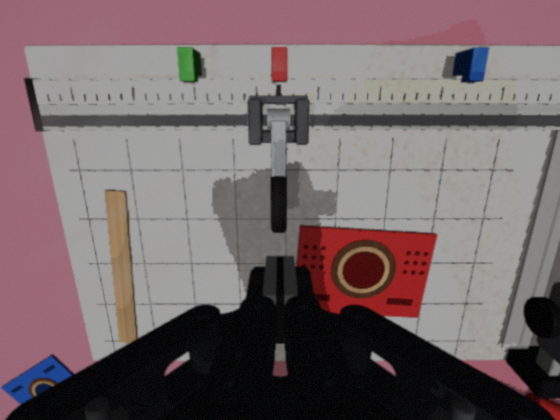

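The pointer at (279,88) is in line with the red clip at (279,64), the lever is level, and the cover and wooden strip haven't moved.

```bash
python3 -c "
from bench import r
print(r.hand_in())"
```

```text
the job is handed in; nothing more can be done
None
```

The stop's pointer is at the red clip, matching the red cover on the bed, its lever is pressed fully down, and the job was handed in at about 10.5 s of the 42 s allowed.

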